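Hang a sample stem through the guide bore of the viewing jig

ROBOT

A 7-joint arm with a two-finger parallel gripper is mounted at the origin on the work surface. World frame = base frame: x ahead of the robot, y to its left, z up, the work surface at z = 0. Lengths are in m, angles in degrees, forces in N, time in s.
With the tool pointing down it reaches from about 0.425 to 0.875 m from the base axis. Payload 8.4 kg.
Tool frame: the origin (TCP) lies between the finger pads; the fingertips stand 19 mm ahead of it and the grasp point (between the pads) is the TCP; z points along the fingers, y is the line along which they close (so a half turn about z gives the same grasp; the last joint's range is limited). The gripper opens to 85 mm and grips with 20 to 120 N. Pads are 22 mm wide; open, the fingers measure 114 mm over their backs; the gripper's body (76 mm by 85 mm) begins 54 mm behind the grasp point. The pads swing forward as they close: fully open they stand 13 mm farther back than shut.
Start: joints at [-78.85, 19.091, 2.286, 83.961, -0.768, 76.965, -3.352], TCP at [0.188, 0.622, 0.25] pointing down, gripper open.
Joint ranges: [-147.57, 147.57], [-21.85, 119.76], [-74.77, 79.35], [14.55, 137.4], [-85.83, 265.84], [4.83, 119.75], [-152.11, 152.11]. Speed limits (degrees/s): [127.2, 127.2, 159.86, 159.86, 180, 180, 180].

INTERFACE

Orientations are given as a 3x3 rotation matrix whose columns are the frame's x, y, z axes.
In Python, from cell import robot, optics, finish_job, sensors gives the robot as it stands. Calls block until the motion is done:
- robot.move_ptp(position, orientation): joint-space move of the TCP to a pose.
- robot.movel(position, rotation=None, rate=0.15): straight line of the TCP; rotation=None keeps the orientation; rate is the mean speed in m/s.
- robot.move_j(angles): joint-space move.
- robot.release() and robot.clamp(effort=None): open the fingers fully, or close them until they stop; effort is the grip in N (None keeps the last).
- robot.pause(seconds).
- robot.ik(position, orientation): joint angles nearest the present ones, or None.
- optics.get_image(name): name is "scene" or "top" or "wrist"; returns a dict with "img" (400x640x3 uint8, red, green, blue), "camera_matrix" (3x3 intrinsics, pixels), "cam_to_world" (4x4, takes a point from camera to world coordinates). Camera axes: x right, y up, looking along -z (the intrinsics and any distortion apply to the point x, -y, -z); pixel columns grow to the right and rows downward; lengths in m; the calibration is good to about 2 mm. A picture is of the moment at which its call begins. There is no depth.
A pose or a line that the arm cannot do raises robot.IKError and nothing moves.
- finish_job(): hands the job in; it is judged then, once.
Readings, each from a call of its own:
- sensors.current_time(): time.
- sensors.current_joints(): joint angles.
- sensors.current_dq(): joint speeds.
- sensors.current_joint_torque(): joint torques, N m.
- sensors.current_eef_pos(): TCP position.
- sensors.current_ee_rot(): TCP orientation.
- sensors.current_wrist_force(): force on the tool from outside, world axes, zero at the start.
- sensors.current_torque(): the same for the moment, N m.
- sensors.current_grip_width(): finger opening in m.
- sensors.current_gripper_force(): force on a finger pad.
Only numpy, scipy, OpenCV 4.12 (cv2) and the standard library are available. Lean on these libraries where they do the work, as an engineer would, in place of code of your own. Each camera call takes 0.05 s, during which the arm holds its last target. There are 200 camera calls.

TASK

Get the viewing jig ready for an inspection: take the black dust cap off the hole in the jig's guide plate and set it down (not dropped) inside the open drawer, letting go of it. Then take the longer of the two stems out of the rack by its grip and lower it upright through the hole, never touching the jig with it, until its tip is in front of the little side lens under the plate. Finish while still holding the stem there: still, centred in the hole and carried by the gripper alone; leave the short stem, the mouse and the eyepiece where they are.

Things in the scene. Friction and masses are not known exactly. Their poses are not given: they have to be found in the camera images.
- guide: Viewing jig, fixed. Dark base 150 x 150 x 10 mm, two posts (16 mm dia, at y = +-64 mm) and an aluminium guide plate 90 (x) x 150 (y) x 20 mm, its underside 90 mm, its top 110 mm above the table, with a vertical through bore of 24 mm dia at its centre. Under the plate, on the -x side, a side lens looks along +x at the bore's axis. Origin: on the table, right under the bore; z up.
- bore_top (a point): Centre of the bore's mouth, at the top face of the guide plate (110 mm above the table).
- view_point (a point): Point on the bore's axis level with the side lens's centre, 50 mm above the table, 40 mm below the plate's underside: where the stem's tip belongs. The lens is a level black barrel of 38 mm dia; its glass, 30 mm dia, is 32 mm from this point. The rest of the space under the plate is open.
- cap: Black dust cap sitting loosely on the bore, about 50 g. Flange 36 mm dia x 5 mm; below it a spigot 19 mm dia x 8 mm hanging in the bore; on top a round knob 18 mm dia x 28 mm to grip. Origin: centre of the flange's underside (on the plate's top at the start); z up through the knob, whose top is 33 mm above it. Set down, it stands on its spigot, origin 8 mm above the floor.
- drawer_floor (a point): Centre of the drawer's inner floor, 22 mm above the table; moves with the drawer. x points to the drawer's back, y across. Inside: 140 mm long (x), 118 mm wide (y), walls 41 mm high; the 15 mm thick front panel reaches 50 mm above the floor. Open from above only from x = -70 mm to x = (joint value - 76 mm), where the front edge of the cabinet's top (85 mm above the table) begins.
- unit_drawer0 (a joint): How far the drawer is pulled out, m: 0 shut, at most 0.122; it starts between 0.098 and 0.12. It slides freely with about 1 N of friction.
- unit: Small painted grey drawer unit, fixed, 185 (x) x 160 (y) x 85 mm high, one drawer with a white front that opens towards its own -x. Origin: centre of its underside, on the table. It may stand on either side of the jig.
- rack: Black plastic stem rack, fixed, 60 (x) x 140 (y) x 55 mm high, with three holes of 11 mm dia, 45 mm deep, in a row along y (at -45, 0 and +45 mm). The stems stand in the two outer ones. Origin: centre of its underside, on the table. It stands on the other side of the jig.
- stem: The long stem: a straight steel rod 10 mm dia x 120 mm with a round grey ribbed grip, 18 mm dia x 36 mm, on top (156 mm overall), about 90 g. Stands upright in the rack, tip 10 mm above the table at the start. Origin: centre of the tip's flat end (lower end); z runs along the rod up to the grip.
- stem_grip (a point): Middle of the long stem's grip, on its axis, 138 mm above its tip.
- short_stem: The short stem: same make, rod only 60 mm long (96 mm overall, grip 18 mm dia x 36 mm on top), in the other outer hole. Leave it. Origin: centre of its lower end.
- mouse: Black computer mouse, 105 x 62 x 34 mm, loose on the table beyond the jig. Leave it. Origin: centre of its underside.
- eyepiece: Dark round eyepiece, 42 mm dia x 56 mm, standing loose on the table beyond the jig. Leave it. Origin: centre of its underside.
There are look-alikes about, which are no part of the job. There is more than one size of the guide; the job needs the smallest.

How it is judged (in metres and radians):
On the way, in this order (a step that is already met when the one before it is completed fails the run):
1. the cap is in the drawer and let go of (x of cap in the frame of drawer_floor between -0.07 and 0.07 m and y of cap in the frame of drawer_floor between -0.059 and 0.059 m and z of cap in the frame of drawer_floor below 0.025 m and contact force between cap and the fingers below 0.05 N and linear speed of cap below 0.03 m/s), for 0.2 s.
2. the long stem's tip has come through the bore, below the plate (horizontal distance between stem and bore_top below 0.008 m and z of stem in the frame of guide below 0.088 m and contact force between stem and the fingers above 1 N), for 0.1 s.
At the end, for the whole second after the job is handed in: Long stem still in the gripper, at rest (< 20 mm/s), within 0.08 rad of upright, off the jig; tip within 3.5 mm and grip within 12 mm of the bore axis, tip height within 15 mm of the view point (in front of the lens). Cap released, on the drawer floor (origin < 25 mm above it) (horizontal distance between stem and bore_top below 0.0035 m and horizontal distance between stem_grip and bore_top below 0.012 m and angle between stem's own z axis and vertical below 0.08 rad and z of stem in the frame of view_point between -0.015 and 0.015 m and contact force between stem and the fingers above 1 N and contact force between stem and guide below 0.1 N and linear speed of stem below 0.02 m/s and x of cap in the frame of drawer_floor between -0.07 and 0.07 m and y of cap in the frame of drawer_floor between -0.059 and 0.059 m and z of cap in the frame of drawer_floor below 0.025 m and contact force between cap and the fingers below 0.05 N); the arm keeps its last pose, push and grip.
It fails at once if the long stem touches the jig (contact force between stem and guide above 0.3 N).
It fails at once if the cap is dropped (falls faster than 0.7 m/s out of the fingers) (contact force between cap and the fingers below 0.05 N and linear speed of cap above 0.7 m/s).
It fails at once if the short stem, mouse or eyepiece is moved by more than 20 mm (distance of any of short_stem, mouse, eyepiece from where it was at the start of the episode above 0.02 m).
It also fails if it takes over 59 s, if anything falls off the work surface, if the arm or the gripper's body presses on something with over 40 N, if the wrist force passes 120 N, or if a joint passes its speed limit or range.

## Working session

There is one attempt and no reset: what is moved stays moved. The work goes in short steps, each a Python script; the robot and the scene stay as the last script left them, time stands still between calls to the robot, and variables do not carry over. Pictures are saved under pics/ and viewed, at most 10 in all, crops included, and the job is handed in when it is done.

```bash
mkdir -p pics; ls
python3 - <<'E'
from cell import optics,sensors
import cv2,numpy as np
for n in ["scene","top","wrist"]:
    d=optics.get_image(n); cv2.imwrite(f"pics/{n}0.png",d["img"][:,:,::-1])
    np.savez(f"pics/{n}0.npz",K=d["camera_matrix"],T=d["cam_to_world"])
    print(n,d.keys(),d["camera_matrix"].tolist(),np.round(d["cam_to_world"],4).tolist())
print(sensors.current_time(),sensors.current_ee_rot())
E
```

```text
pics
scene dict_keys(['img', 'camera_matrix', 'cam_to_world']) [[397.9006235280239, 0.0, 321.25621811392386], [0.0, 397.9006235280239, 197.2603194342953], [0.0, 0.0, 1.0]] [[0.4412, -0.5231, 0.7292, 1.2542], [0.8973, 0.2453, -0.367, -0.3969], [0.0131, 0.8162, 0.5776, 0.7115], [0.0, 0.0, 0.0, 1.0]]
top dict_keys(['img', 'camera_matrix', 'cam_to_world']) [[387.37865551447294, 0.0, 320.5999343979088], [0.0, 387.37865551447294, 201.43884331381753], [0.0, 0.0, 1.0]] [[-0.013, 0.9857, -0.1679, 0.3079], [-0.9999, -0.0114, 0.0105, -0.0071], [0.0084, 0.1681, 0.9857, 1.2107], [0.0, 0.0, 0.0, 1.0]]
wrist dict_keys(['img', 'camera_matrix', 'cam_to_world']) [[339.5800549439441, 0.0, 324.20328314446687], [0.0, 339.5800549439441, 196.64131630982996], [0.0, 0.0, 1.0]] [[0.2897, -0.9203, -0.2629, 0.1204], [0.9571, 0.2784, 0.0803, 0.6412], [-0.0007, -0.2749, 0.9615, 0.3727], [0.0, 0.0, 0.0, 1.0]]
0.15 [[-9.57158794e-01  2.89563397e-01 -2.86579560e-04]
 [ 2.89563524e-01  9.57157965e-01 -1.26330736e-03]
 [-9.15056611e-05 -1.29216873e-03 -9.99999161e-01]]
```

View pics/top0.png

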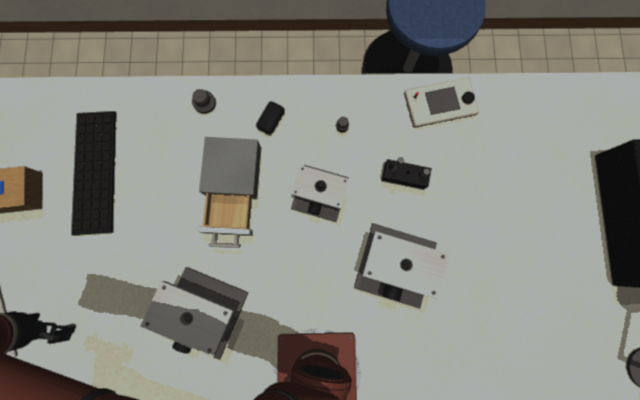

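View pics/scene0.png

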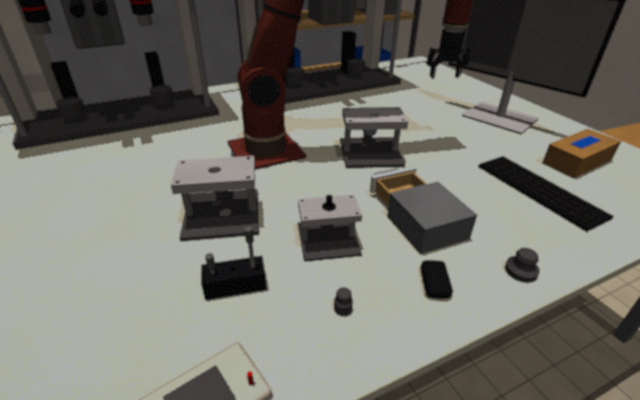

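Top: small jig with its cap at (320,186), drawer unit at (228,190), rack at (407,174), two larger look-alike jigs at (187,317) and (405,264). Scene: knob at (329,201), long stem at (250,240), short stem at (210,262). Next, enlarged crops.

```bash
cat > h.py <<'E'
import numpy as np,cv2
def ray(v,uv):
    z=np.load(f"pics/{v}.npz");K,T=z["K"],z["T"]
    p=np.linalg.solve(K,[uv[0],uv[1],1.]);d=T[:3,:3]@[p[0],-p[1],-p[2]]
    return T[:3,3],d/np.linalg.norm(d)
def atz(v,uv,z):
    o,d=ray(v,uv);return o+d*(z-o[2])/d[2]
def tri(*obs):
    A=np.zeros((3,3));b=np.zeros(3);R=[ray(*o) for o in obs]
    for o,d in R:
        P=np.eye(3)-np.outer(d,d);A+=P;b+=P@o
    X=np.linalg.solve(A,b)
    return X,[round(1e3*float(np.linalg.norm(np.cross(X-o,d))),1) for o,d in R]
def proj(v,X):
    z=np.load(f"pics/{v}.npz");K,T=z["K"],z["T"]
    c=T[:3,:3].T@(np.asarray(X)-T[:3,3]);q=K@[c[0],-c[1],-c[2]];return q[:2]/q[2]
def snap(n,name):
    from cell import optics
    d=optics.get_image(n);cv2.imwrite(f"pics/{name}.png",d["img"][:,:,::-1])
    np.savez(f"pics/{name}.npz",K=d["camera_matrix"],T=d["cam_to_world"]);return d["img"]
def crop(name,x,y,w,h,s,out):
    im=cv2.imread(f"pics/{name}.png")[y:y+h,x:x+w]
    im=cv2.resize(im,None,fx=s,fy=s,interpolation=cv2.INTER_CUBIC)
    for i in range(0,w,10): cv2.line(im,(i*s,0),(i*s,12 if (x+i)%50==0 else 5),(0,0,255),1)
    for i in range(0,h,10): cv2.line(im,(0,i*s),(12 if (y+i)%50==0 else 5,i*s),(0,0,255),1)
    cv2.imwrite(f"pics/{out}.png",im);return im
E
python3 - <<'E'
from h import *
a=crop("top0",190,130,260,120,3,"a")  # 780x360
b=crop("scene0",190,160,290,150,2,"b") 
crop("top0",190,130,260,120,3,"topc");crop("scene0",195,165,260,150,3,"scenec")
E
```

```text
(no output)
```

View pics/topc.png

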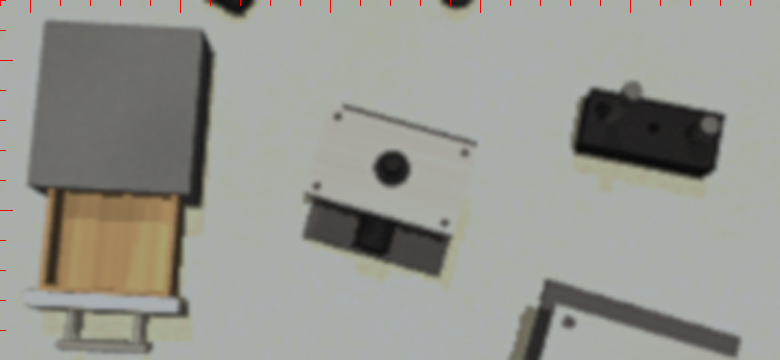

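View pics/scenec.png

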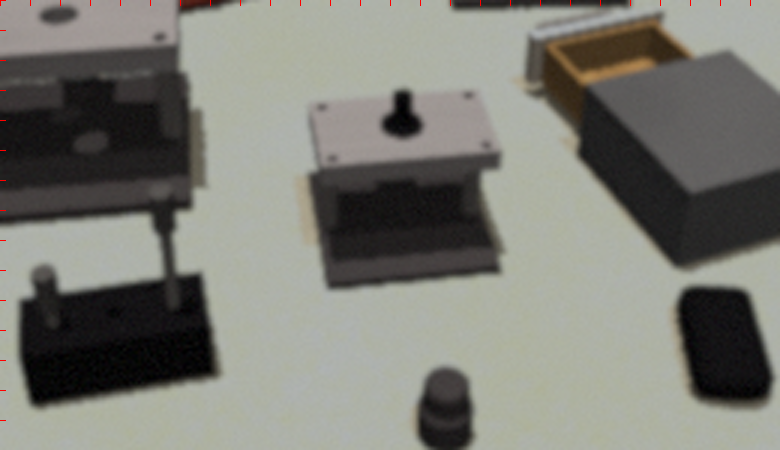

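Top crop: knob ≈ px (320,185.5), stem tops (400.7,160) and (426.7,171.7); drawer floor open between crop (50..180,195..290). Scene crop: knob top (329.3,196.3), long grip top (248.7,228), short (209,255.5).

Run:
```python
from h import *
np.set_printoptions(precision=4,suppress=True)
t=lambda x,y:("top0",(190+x/3,130+y/3)); s=lambda x,y:("scene0",(195+x/3,165+y/3))
for n,a,b in [("knobtop",t(390,164),s(403,94)),("long top",t(632,90),s(162,188)),("short top",t(710,125),s(42,271)),
 ("screw1",t(338,116),s(468,96)),("screw2",t(465,153),s(487,145)),("screw3",t(445,222),s(332,158)),("screw4",t(317,186),s(321,107)),
 ("cab corner far",t(45,21),s(690,193) if 0 else s(728,52)),]:
    print(n,*tri(a,b))
for n,q,z in [("drawer frontR",(182,312),.072),("front L",(26,290),.072),("FR in",(178,296),.072),("cab NL",(30,186),.085),("cab NR",(190,194),.085),("cab FL",(45,21),.085),("cab FR",(203,31),.085)]:
    print(n,atz(*t(*q),z))
for n,q in [("rack nl",(577,150)),("rack fl",(592,89)),("rack fr",(724,114)),("rack nr",(706,176)),("hole long",(603,109)),("hole mid",(654,128)),("hole sh",(694,133))]: print(n,atz(*t(*q),.055))
```

```text
knobtop [ 0.5388 -0.016   0.1412] [1.5, 1.5]
long top [ 0.601  -0.2413  0.1667] [1.8, 1.8]
short top [ 0.5815 -0.3305  0.1059] [1.2, 1.2]
screw1 [0.5803 0.0276 0.1532] [3.7, 3.7]
screw2 [ 0.5848 -0.0344  0.1278] [64.4, 64.4]
screw3 [ 0.4975 -0.0673  0.0614] [5.6, 5.6]
screw4 [ 0.5023 -0.006   0.1132] [62.0, 62.0]
cab corner far [0.6482 0.2698 0.18  ] [33.1, 33.1]
drawer frontR [0.4073 0.1874 0.072 ]
front L [0.4308 0.3405 0.072 ]
FR in [0.423  0.1916 0.072 ]
cab NL [0.532  0.3367 0.085 ]
cab NR [0.5222 0.1793 0.085 ]
cab FL [0.7015 0.3282 0.085 ]
cab FR [0.6894 0.1689 0.085 ]
rack nl [ 0.5691 -0.2091  0.055 ]
rack fl [ 0.6333 -0.2271  0.055 ]
rack fr [ 0.6053 -0.3617  0.055 ]
rack nr [ 0.5406 -0.3394  0.055 ]
hole long [ 0.6119 -0.2375  0.055 ]
hole mid [ 0.5913 -0.2889  0.055 ]
hole sh [ 0.5856 -0.3297  0.055 ]
```

```bash
cat >> h.py <<'E'
def R(phi):
    a=np.radians(phi);y=np.array([np.cos(a),np.sin(a),0]);z=np.array([0,0,-1.])
    return np.column_stack([np.cross(y,z),y,z])
E
python3 - <<'E'
from h import *
from cell import robot,sensors
np.set_printoptions(precision=4,suppress=True)
P=R(50)
robot.move_ptp([0.478,0.262,0.25],P);snap("wrist","w1")
robot.move_ptp([0.525,0.03,0.25],P);snap("wrist","w2")
robot.move_ptp([0.545,-0.03,0.25],P);snap("wrist","w3")
print(sensors.current_time(),sensors.current_joints())
im=[cv2.resize(cv2.imread(f"pics/{n}.png"),(400,250)) for n in("w1","w2","w3")]+[np.zeros((250,400,3),np.uint8)]
cv2.imwrite("pics/m1.png",np.vstack([np.hstack(im[:2]),np.hstack(im[2:])]))
E
```

```text
3.2917 [-34.8782   7.2765  36.5832 100.1313  -4.5104  74.0936  52.8271]
```

View pics/m1.png

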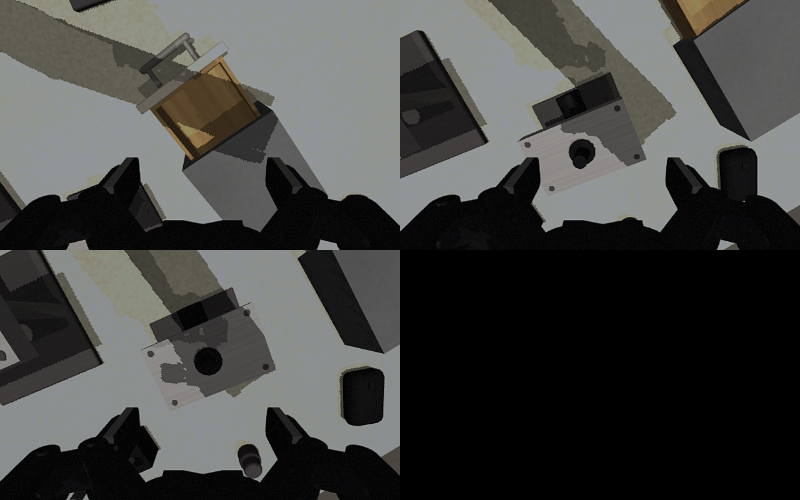

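Wrist views show the open drawer (w1 around px (330,180)) and the cap (w2 knob ≈ (288,259), w3 flange ≈ (333,178)). I'll take one enlarged mosaic for exact pixels.

Run:
```python
from h import *
a=crop("w1",210,60,240,220,2,"a");b=crop("w2",255,210,80,73,4,"b");c=crop("w3",293,142,80,73,4,"c")
cv2.imwrite("pics/m2.png",np.hstack([a[:440],np.vstack([b,c])[:440,:320] if 0 else cv2.copyMakeBorder(np.vstack([b[:220],c[:220]]),0,0,0,0,0)]))
print(a.shape,b.shape)
```

```text
(440, 480, 3) (292, 320, 3)
```

View pics/m2.png

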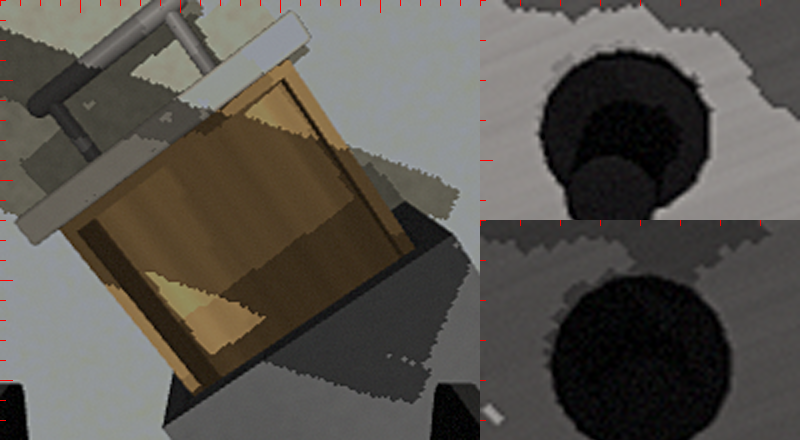

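Run:
```python
from h import *
np.set_printoptions(precision=4,suppress=True)
c2=("w2",(291.3,243.3));c3=("w3",(333.3,177.8))
print("flange",*tri(c2,c3),atz(*c2,.115),atz(*c3,.115)); print("knob top",atz("w2",(288.5,258.8),.143), *tri(("w2",(288.5,258.8)),("top0",(320,184.7))))
w=lambda x,y,z:atz("w1",(210+x/2,60+y/2),z)
for n,q in [("FL",(78,222,.063)),("FR",(282,78,.063)),("BL",(203,388,.063)),("BR",(402,253,.063)),("cabL",(165,425,.085)),("cabR",(453,237,.085)),("panL",(18,222,.072)),("panR",(297,10,.072))]: print(n,w(*q))
```

```text
flange [ 0.5405 -0.0179  0.114 ] [0.1, 0.1] [ 0.5403 -0.0175  0.115 ] [ 0.5402 -0.0178  0.115 ]
knob top [ 0.5407 -0.0173  0.143 ] [ 0.5389 -0.017   0.1441] [1.5, 1.5]
FL [0.4269 0.2132 0.063 ]
FR [0.4373 0.3261 0.063 ]
BL [0.5283 0.2031 0.063 ]
BR [0.5354 0.3201 0.063 ]
cabL [0.5238 0.1845 0.085 ]
cabR [0.5358 0.3404 0.085 ]
panL [0.4094 0.1952 0.072 ]
panR [0.4197 0.3473 0.072 ]
```

Run:
```python
from h import *
from cell import robot,sensors
np.set_printoptions(precision=4,suppress=True)
P=R(50); r=lambda s:print(s,sensors.current_time(),sensors.current_eef_pos(),sensors.current_grip_width(),sensors.current_wrist_force())
robot.move_ptp([0.5405,-0.0178,0.19],P)
robot.movel([0.5405,-0.0178,0.142],rate=.08);r("at")
robot.clamp(30);r("grip")
robot.movel([0.5405,-0.0178,0.22],rate=.1);r("lift")
if sensors.current_grip_width()<.015 or sensors.current_grip_width()>.021: raise SystemExit("bad grip")
robot.move_ptp([0.481,0.265,0.20],P);r("over")
robot.movel([0.481,0.265,0.075],rate=.12);r("low")
robot.movel([0.481,0.265,0.0625],rate=.02);r("down")
snap("wrist","w4")
```

```text
at 4.4 [ 0.5407 -0.0179  0.1422] 0.08541638885959137 [ 0.5625 -0.2483  0.5421]
grip 5.025 [ 0.5406 -0.0178  0.1422] 0.01677870709259179 [0.7089 0.1113 3.4232]
lift 5.9583 [ 0.5401 -0.0177  0.2193] 0.01691971100816436 [ 0.6564  0.1437 -1.3289]
over 7.075 [0.4818 0.2633 0.2   ] 0.016622526801829563 [-0.0585 -0.4794 -0.8818]
low 8.2667 [0.4815 0.2652 0.0757] 0.016690419297028233 [-0.4744 -0.1809 -0.8695]
down 9.0417 [0.481  0.265  0.0624] 0.016829502878572992 [-0.6147 -0.2667 -0.5306]
```

Run:
```python
from h import *
from cell import robot,sensors
np.set_printoptions(precision=4,suppress=True)
z=.0625
while z>.0575:
    z-=.0007; robot.movel([0.481,0.265,z],rate=.02); f=sensors.current_wrist_force()[2]; print(round(z,4),f)
    if f>2: break
robot.release(); print(sensors.current_wrist_force(),sensors.current_grip_width())
robot.movel([0.481,0.265,0.16],rate=.12); snap("wrist","w5")
p=R(50); q=[0.545,-0.03,0.25]
robot.move_ptp([0.545,-0.03,0.25],p);snap("wrist","w6")
robot.move_ptp([0.525,0.03,0.25],p);snap("wrist","w7")
# same view relative to stem top (52 mm higher than bore)
robot.move_ptp([0.606,-0.253,0.30],p);snap("wrist","w8")
robot.move_ptp([0.586,-0.193,0.30],p);snap("wrist","w9")
print(sensors.current_time(),sensors.current_eef_pos())
im=[cv2.resize(cv2.imread(f"pics/{n}.png"),(400,250)) for n in("w5","w6","w8","w9")]
cv2.imwrite("pics/m3.png",np.vstack([np.hstack(im[:2]),np.hstack(im[2:])]))
```

```text
0.0618 3.7391928809328103
[-0.4898  0.0512 -0.3237] 0.08563645431822926
14.2917 [ 0.5863 -0.1913  0.3003]
```

View pics/m3.png

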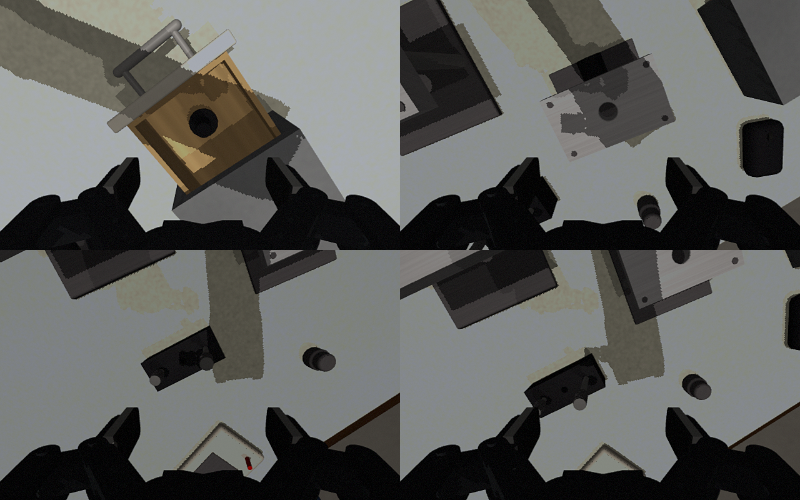

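Cap stands on the drawer floor (w5 ≈ (325,196)). Bore open in w6 ≈ (333,178); long grip top in w8 ≈ (331,181), w9 ≈ (288,248). Enlarging all four.

Run:
```python
from h import *
c=[crop(n,x,y,64,48,6,"a") for n,x,y in (("w6",301,154),("w7",260,220),("w8",300,157),("w9",256,224))]
c=[np.clip(i.astype(float)*1.8,0,255).astype(np.uint8) for i in c]
cv2.imwrite("pics/m4.png",np.vstack([np.hstack(c[:2]),np.hstack(c[2:])]))
```

```text
(no output)
```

View pics/m4.png

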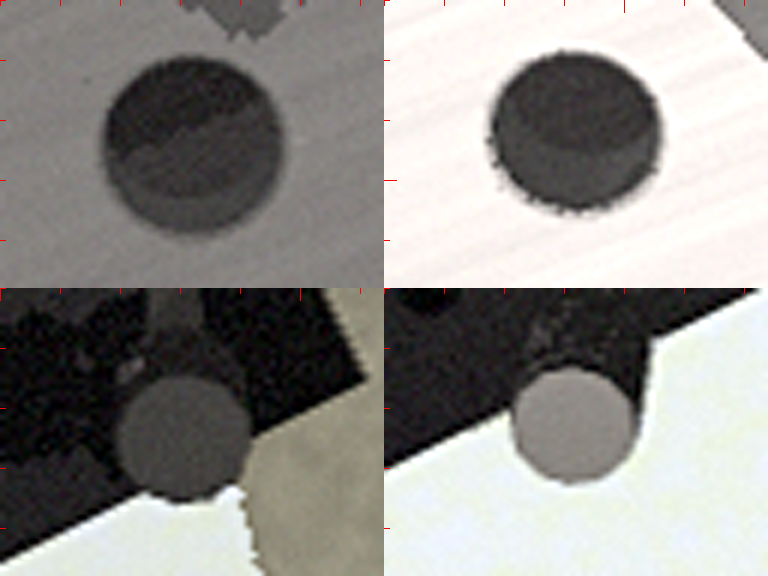

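Run:
```python
from h import *
np.set_printoptions(precision=4,suppress=True)
o=.42
b=[("w6",(333.2-o,178.3-o)),("w7",(292.1-o,241.8-o))];s=[("w8",(330.7-o,182.1-o)),("w9",(287.7-o,246.9-o))]
print(*tri(*b),[atz(*x,.110) for x in b]);print(*tri(*s),[atz(*x,.166) for x in s])
print(atz("w5",(325,190),.06))
```

```text
[ 0.5405 -0.0174  0.1084] [0.1, 0.1] [array([ 0.5403, -0.0172,  0.11  ]), array([ 0.54  , -0.0168,  0.11  ])]
[ 0.602  -0.2435  0.1649] [0.1, 0.1] [array([ 0.6018, -0.2433,  0.166 ]), array([ 0.6018, -0.243 ,  0.166 ])]
[0.4715 0.2713 0.06  ]
```

Run:
```python
from h import *
from cell import robot,sensors
np.set_printoptions(precision=4,suppress=True)
P=R(50); r=lambda s:print(s,sensors.current_time(),sensors.current_eef_pos(),sensors.current_grip_width(),sensors.current_wrist_force())
S=[0.6019,-0.2433];B=[0.5403,-0.0171]
robot.move_ptp(S+[.22],P);robot.movel(S+[.148],rate=.06);robot.pause(.2);r("at")
robot.clamp(60);r("grip")
robot.movel(S+[.29],rate=.08);r("lift")
robot.movel(B+[.29],P,rate=.12);robot.pause(.4)
robot.movel(B+[.262],rate=.05);robot.pause(.5);r("over")
snap("wrist","w10");snap("scene","s10");snap("top","t10")
a=crop("w10",224,100,200,150,2,"a");b=crop("s10",280,120,100,150,4,"b")[:, :]
a=np.vstack([a,crop("t10",270,140,100,75,4,"c")]);print(a.shape,b.shape)
cv2.imwrite("pics/m5.png",np.clip(np.hstack([a,b])*1.3,0,255).astype(np.uint8))
```

```text
at 16.3083 [ 0.602  -0.2433  0.1483] 0.08542291818335722 [ 0.4673 -0.4737 -0.2006]
grip 16.9417 [ 0.6021 -0.2432  0.1482] 0.01628162189521149 [0.1336 0.5019 1.9566]
lift 18.8667 [ 0.6018 -0.2432  0.2896] 0.016869591747276636 [-0.6229 -0.8561 -0.3984]
over 22.575 [ 0.5403 -0.0171  0.262 ] 0.016788584324387876 [ 0.2125  0.3928 -1.5904]
(600, 400, 3) (600, 400, 3)
```

View pics/m5.png

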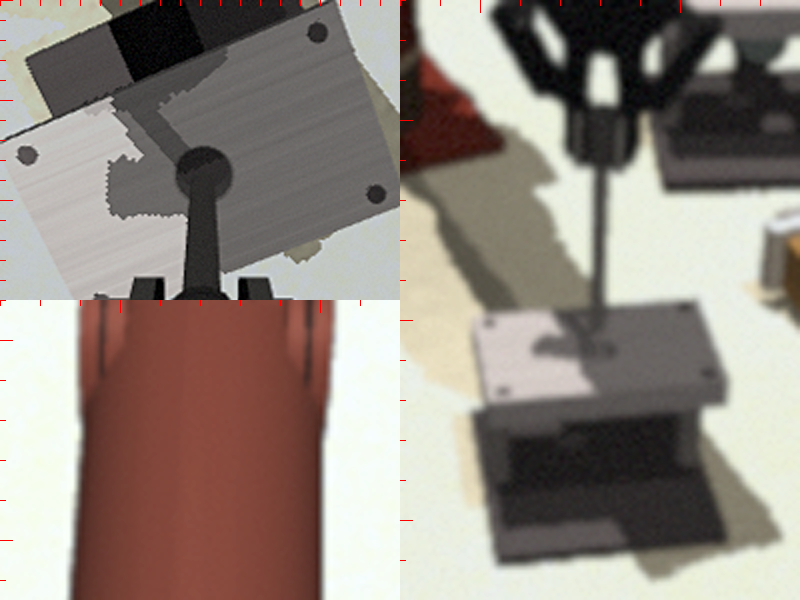

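Wrist crop shows the tip above the bore (circle centre ≈ crop (204,173)); scene crop shows the rod hanging upright. The last picture compares this with a predicted upright rod.

Run:
```python
from h import *
B=np.array([0.5403,-0.0171])
t=np.linspace(0,2*np.pi,40)
def ov(n,x,y,w,h,s):
    im=np.clip(crop(n,x,y,w,h,s,"z")*1.9,0,255).astype(np.uint8);o=im.copy()
    def pl(pts,c): cv2.polylines(o,[np.array([((proj(n,p)-[x,y]+.5)*s).round() for p in pts],np.int32)],False,c,1)
    for r,z,c in((.012,.110,(0,255,0)),(.005,.124,(0,255,255))): pl([[B[0]+r*np.cos(a),B[1]+r*np.sin(a),z] for a in t],c)
    pl([[*B,.124],[*B,.24]],(255,0,255))
    return np.hstack([im,o])
a=ov("w10",296,162,57,40,7);b=ov("s10",300,155,57,42,7)
cv2.imwrite("pics/m6.png",np.vstack([a,b]));print(a.shape,b.shape)
```

```text
(280, 798, 3) (294, 798, 3)
```

View pics/m6.png

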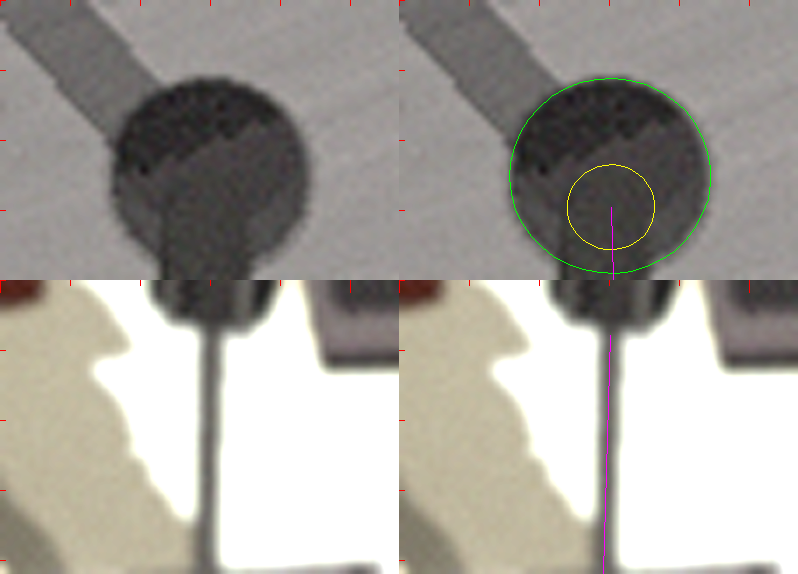

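Bore matches prediction (green on the rim); the rod is ~1 px left of predicted in wrist, on prediction in scene. Checking the tip's front edge numerically.

Run:
```python
from h import *
im=cv2.imread("pics/w10.png").astype(float).sum(2)
print("proj tip",proj("w10",[.5403,-.0171,.124]), "front",proj("w10",[.5403-.005*.76,-.0171+.005*.65,.124]))
for v in range(170,202): print(v,im[v,312:340].astype(int))
```

```text
proj tip [325.71791785 191.05887311] front [325.78429029 184.96206167]
170 [162 169 169 200 251 249 244 244 242 247 239 248 244 245 241 243 240 240
 245 241 241 237 235 238 238 235 235 234]
171 [168 169 160 167 203 249 241 243 248 250 240 251 251 244 251 245 251 245
 240 236 241 241 234 230 232 236 236 239]
172 [170 170 171 173 162 197 257 246 251 246 237 229 224 226 230 224 229 241
 250 239 237 232 236 242 237 240 245 240]
173 [165 174 169 171 166 164 197 243 234 212 170 150 106 123 125 113 125 190
 213 222 243 245 248 245 247 243 241 247]
174 [170 167 166 173 164 173 150 155 140  75  76  75  58  57  71  73  72  90
 100 127 200 240 242 246 243 248 247 238]
175 [169 168 168 171 145 133  98  72  59  72  60  76  58  66  67  81  73  58
  63  67  95 125 192 242 254 247 244 245]
176 [166 172 175 159 113  73  69  70  47  74  65  91  66  74  92  62  69  73
  72  59  61  72 117 188 229 258 248 257]
177 [172 168 155 123  71  59  75  71  74  73  83  70  75  71  77  46  68  77
  70  72  61  62  54 105 168 234 259 256]
178 [173 144 108  67  56  55  59  74  79  80  60  74  59  70  72  82  79  79

[... 2078 characters left out ...]
208 164 112 124 120  90  87  93 100 100 103 100  97 107 100 105
  95  97 122 123 130 117 148 200 217 246]
197 [250 238 228 209 166 116 114  79 110  99  95  99  99 115  97 100  92  94
  92 116 119 119 125 162 192 218 242 234]
198 [246 246 244 223 192 174 105  87  95 102 107 106  95 100  99 100  97  85
  97  91 117 161 167 191 215 239 242 241]
199 [240 242 237 247 227 205 154  72  89 101 104 103 110 100  98 108  99  94
  89 112 168 194 190 225 242 237 241 241]
200 [239 246 245 244 247 241 179  82 102  90  96 106 110  89  94  99  86 100
  85 110 175 228 244 245 245 245 244 241]
201 [238 240 238 239 244 242 189  78 101 107  95 107  99 104 116  95 106  89
  95 137 232 252 244 242 240 245 238 239]
```

Run:
```python
from h import *
from cell import robot,sensors
np.set_printoptions(precision=2,suppress=True)
B=[.5403,-.0171]
robot.movel(B+[.27],R(-40),rate=.05);robot.pause(.5);snap("scene","s11");snap("wrist","w11")
print(sensors.current_time(),sensors.current_eef_pos(),sensors.current_joints())
def rod(n,dz,off=None):
    im=cv2.imread(f"pics/{n}.png").astype(float).sum(2)
    for z in (.14,.155,.17,.185,.2,.215,.225):
        u,v=proj(n,B+[z+dz]); r=im[int(round(v))]; c=int(round(u)); x=np.arange(c-5,c+6)
        bg=np.minimum(np.percentile(r[x],80),r[x]); w=np.percentile(r[x],80)-bg; w[w<.35*w.max()]=0
        print(n,z,"pred",round(u,2),"meas",round((w*x).sum()/w.sum(),2), r[x].astype(int))
rod("s10",0);rod("s11",.008)
```

```text
25.0417 [ 0.54 -0.02  0.27] [-57.7    7.89  60.85  99.82  -7.09  76.42 -35.41]
s10 0.14 pred 328.6 meas 328.3 [207 196 190 173 152 154 164 185 223 243 243]
s10 0.155 pred 328.74 meas 327.24 [282 285 268 226 172 172 246 383 496 533 537]
s10 0.17 pred 328.89 meas 328.65 [369 457 483 416 277 179 235 378 498 533 534]
s10 0.185 pred 329.04 meas 329.37 [535 534 517 441 286 166 219 365 497 536 539]
s10 0.2 pred 329.19 meas 329.45 [541 536 520 444 288 168 197 315 445 515 534]
s10 0.215 pred 329.35 meas 329.49 [543 535 524 454 310 183 193 312 445 517 537]
s10 0.225 pred 329.45 meas 329.8 [540 541 526 452 313 181 177 265 406 507 536]
s11 0.14 pred 328.67 meas 328.55 [282 279 245 188 155 159 184 234 307 378 438]
s11 0.155 pred 328.82 meas 327.11 [286 280 249 192 157 187 306 432 511 529 530]
s11 0.17 pred 328.97 meas 327.26 [286 313 314 271 194 179 269 405 499 529 530]
s11 0.185 pred 329.12 meas 329.01 [472 507 481 379 241 170 236 376 488 530 534]
s11 0.2 pred 329.27 meas 329.01 [534 525 483 384 243 168 239 380 490 527 527]
s11 0.215 pred 329.43 meas 329.37 [533 531 509 441 280 160 212 362 486 528 532]
s11 0.225 pred 329.54 meas 329.46 [529 520 437 283 160 185 308 433 511 531 529]
```

Rod is upright to within about half a pixel at both yaws. Returning to the original yaw, shifting by 0.4 mm and inserting.

Run:
```python
from h import *
from cell import robot,sensors,finish_job
np.set_printoptions(precision=4,suppress=True)
B=[.5405,-.0168]
r=lambda s:print(s,sensors.current_time(),sensors.current_eef_pos(),sensors.current_grip_width(),sensors.current_wrist_force(),sensors.current_torque())
robot.movel(B+[.27],R(50),rate=.05);robot.pause(.5);r("over")
for z in (.23,.188):
    robot.movel(B+[z],rate=.03);robot.pause(.4);r(z)
robot.pause(.6);snap("scene","s12");r("end")
im=cv2.imread("pics/s12.png").astype(int).sum(2)
for z in (.12,.13,.14): # rod centre just above the plate
    u,v=proj("s12",B+[z]);c=int(round(u));print(round(u,2),c,im[int(round(v)),c-6:c+7])
```

```text
over 27.2583 [ 0.5405 -0.0168  0.27  ] 0.016383035813742963 [-0.426  -0.5334 -0.2752] [-0.0289 -0.0092 -0.0483]
0.23 29.1417 [ 0.5405 -0.0168  0.23  ] 0.016253162814739566 [ 0.0118 -0.2366 -0.6746] [ 0.0066  0.0095 -0.0219]
0.188 31.0917 [ 0.5405 -0.0168  0.188 ] 0.016500680776281626 [ 0.9447  0.3943 -0.6581] [ 0.0194  0.0218 -0.0174]
end 31.7417 [ 0.5405 -0.0168  0.188 ] 0.016447161664721825 [ 0.5061  0.7279 -1.349 ] [ 0.0063  0.0268 -0.008 ]
328.55 329 [206 190 168 157 149 150 161 164 184 199 216 215 213]
328.65 329 [163 164 158 147 148 152 158 153 153 162 163 161 160]
328.74 329 [210 206 198 184 170 150 155 151 160 177 182 191 195]
```

```bash
python3 -c "
from cell import finish_job
print(finish_job())"
```

```text
the job is handed in; nothing more can be done
None
```

I handed in the job at about 32 s of the 59 s allowed. The cap is standing released in the drawer. The long stem is held still in the bore, with its tip at about 50 mm by the gripper height. The wrist force showed no sign of it touching the jig, but I never saw the tip under the plate, and no verdict came back.

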